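# Present the red-capped sample jar to the label scanner

### The arm

A 6-joint arm with a two-finger parallel gripper is mounted at the origin on the work surface. World frame = base frame: x ahead of the robot, y to its left, z up, the work surface at z = 0. Lengths are in mm, angles in rad, forces in N, time in s.
With the tool pointing down it reaches from about 350 to 875 mm from the base axis. Payload 4.2 kg.
Tool frame: the origin (TCP) lies midway between the tips of the shut fingers; the grasp point (between the pads) lies 19 mm behind it; z points along the fingers, y is the direction in which the jaws open and shut (so a half turn about z gives the same grasp; the last joint's range is limited). The gripper opens to 85 mm and grips with 20 to 120 N. Pads are 22 mm wide; open, the fingers measure 114 mm over their backs; the gripper's body (76 mm by 85 mm) begins 54 mm behind the grasp point. The pads swing forward as they close: fully open they stand 13 mm farther back than shut.
Start: joints at [-0.908, 0.385, 0.008, 0, -1.194, -0.259], TCP at [245.585, -574.706, 201.612] pointing down, gripper open.
Joint ranges: [-3.14, 3.14], [-1.21, 2.06], [-1.07, 1.41], [-3.16, 2.05], [-2.99, -0.16], [-3.1, 3.1]. Speed limits (rad/s): [2.79, 2.79, 3.14, 3.14, 3.14, 3.14].

### API

Orientations are given as a unit quaternion [x, y, z, w].
In Python, from bench import arm gives the robot as it stands.
- The arm moves only by the tool send_rows, never from a script. Its arguments are lists of equal length, an entry for each row: "translation": the shift along the tool's x, y, z in mm, a list of three; "dr": the turn, a rotation vector about the tool's x, y, z in degrees, a list of three; "grip": the finger opening in mm, from 0 to 85.4. In form: {"translation": [[dx, dy, dz], ...], "dr": [[ax, ay, az], ...], "grip": [grip, ...]}. A call has exactly 5 rows; each row shifts and turns the commanded pose from where the row before left it, along the tool's axes as they then stand; what a row does not reach is not made up. A row lasts 1/8 s, in which the tool goes at most 62.5 mm and 10.7 degrees, less where a joint would pass 70% of its speed; a pose out of reach is approached as far as the arm can. A call with a gripper value outside its range is refused whole. The fingers move at their own pace and stop on an object; the grip force is fixed at half the most. Time passes only in rows, so rows that do not move let the fingers close, or fill a call up. It gives the time, the measured TCP pose, the force and the opening at its end, in the units of the state.
- arm.read_state(): the state, without advancing time (a new reading comes with each control period).
- arm.get_image(name): name is "scene" or "top" or "wrist"; returns the picture (420x560x3 uint8, red, green, blue); there is no depth.
- arm.camera_info(name): a dict with "fx", "fy", "cx", "cy" (pixels), "cam_to_world" (4x4, takes a point from camera to world coordinates). Camera axes: x right, y down, z forward; pixel columns grow to the right and rows downward; lengths in mm; the calibration is good to about 2 mm. A picture is of the moment at which its call begins: read the wrist's pose just before it. camera_info takes no time and is no camera call; for the wrist camera it gives the pose at the moment of the call.
- arm.job_done(): hands the job in, once; it reports no verdict.
Trained networks look in the newest picture that a camera, given by its name, has taken for a name from the list of things; names that differ only in an ending like _2 or _b are one class to them, and where a whole thing is asked for, a point or a joint stands for the part that bears it (a point fixed in the world has none). Each returns a list of dicts, best first, with "confidence" (0 to 1); they miss things now and then, are a little off and sometimes report something else, mostly with a low value. They report only what shows in the picture. A call takes as long as a camera call.
- arm.search_frame(thing, camera): "xyz" ([x, y, z] in mm, in world coordinates, good to about 4 mm: the middle of the surface that is visible of it).
- arm.place_of(thing, camera): "xyz" ([x, y, z] in mm, in world coordinates, good to about 4 mm: a listed point, or the origin of a listed thing).
The state is a dict: "clock": time; "joints": joint angles; "joint_vel": joint speeds; "joint_efforts": joint torques, N m; "position": TCP position; "ee_rot": TCP orientation; "contact_force": force on the tool from outside, world axes, zero at the start; "wrist_torque": the same for the moment, N m; "gripper_width": finger opening in mm.
Only numpy, scipy, OpenCV 4.12 (cv2) and the standard library are available. Lean on these libraries where they do the work, as an engineer would, in place of code of your own. Each camera call takes 0.05 s, during which the arm holds its last target.

### The job

Pick up the red-capped sample jar and set it down gently, upright, on the white spot of the scanner's plate, turned so that its label faces the scanner's dark window squarely, then let go of it. Leave the yellow-capped and the white-capped jar standing where they are.

Things in the scene. Friction and masses are not known exactly. Their poses are not given: they have to be found in the camera images.
- jar_red: The sample jar, loose, upright: amber cylinder 50 mm in diameter, red cap 52 mm in diameter (z 66 to 92 mm), 92 mm tall overall, 0.11 to 0.23 kg. Paper label with black bars on one side; a white stripe on the cap top runs from its centre to the rim above the label. Origin: centre of the underside; z up, x points out through the label's middle. Grip the cap from above.
- scanner: Fixed scanner: grey block 70 x 90 mm, top at 70 mm, dark window on its -x face; in front a dark steel plate 100 mm wide, 6 mm thick, with a flat white spot, 60 mm wide, blue rim. Origin: on the bench below the middle of the window face; z up, x points from the spot into the window. Spot centre at (-85, 0, 6) mm. A label faces the window when jar x and scanner x point the same way.
- jar_yellow: Bystander sample jar, loose, upright: amber cylinder 50 mm in diameter, yellow cap 52 mm in diameter (z 66 to 92 mm), 92 mm tall overall, 0.11 to 0.23 kg. Paper label with black bars on one side; a black stripe on the cap top runs from its centre to the rim above the label. Origin: centre of the underside; z up, x points out through the label's middle. Leave it alone.
- jar_white: Bystander sample jar, loose, upright: amber cylinder 50 mm in diameter, white cap 52 mm in diameter (z 66 to 92 mm), 92 mm tall overall, 0.11 to 0.23 kg. Paper label with black bars on one side; a black stripe on the cap top runs from its centre to the rim above the label. Origin: centre of the underside; z up, x points out through the label's middle. Leave it alone.

How it is judged (in metres and radians):
At the end, for the whole second after the job is handed in: The red-capped jar stands upright and still on the scanner's plate, its axis within 15 mm of the spot's centre along each of the plate's two directions, its label facing the window within 14 degrees, released (x of jar_red in the frame of scanner between -0.1 and -0.07 m and y of jar_red in the frame of scanner between -0.015 and 0.015 m and z of jar_red in the frame of scanner between 0.003 and 0.01 m and angle between jar_red's own z axis and vertical below 0.1 rad and angle between the x axis of jar_red and the x axis of scanner, either way round below 0.25 rad and x of scanner in the frame of jar_red above 0 m and linear speed of jar_red below 0.02 m/s and angular speed of jar_red below 0.2 rad/s); the robot touches nothing.
It fails at once if the yellow-capped or the white-capped jar is moved by more than 20 mm or tipped (distance of any of jar_yellow, jar_white from where it was at the start of the episode above 0.02 m or angle between any of jar_yellow, jar_white's own z axis and vertical above 0.35 rad).
It fails at once if the red-capped jar is dropped: nothing holds it while its underside is more than 30 mm above the bench (height (world z) of jar_red above 0.03 m and contact force between the fingers and jar_red below 0.05 N).
It fails at once if the red-capped jar is tipped over (angle between jar_red's own z axis and vertical above 0.7 rad).
It also fails if it takes over 38 s, if anything falls off the work surface, if the arm or the gripper's body presses on something with over 40 N, if the wrist force passes 120 N, or if a joint passes its speed limit or range.

## Working session

There is one attempt and no reset: what is moved stays moved. The work goes in short steps, Python scripts to look and compute and a tool call to move; the robot and the scene stay as the last step left them, time stands still between calls to the robot, and variables do not carry over. Pictures are saved under pics/ and viewed, and the job is handed in when it is done.

Besides the shell and the picture viewer there is one more tool, called after "Call:" as name(argument=value, ...) on one line, values as JSON. send_rows: Moves the arm, as the interface text tells. Its arguments: {"type":"object","properties":{"translation":{"type":"array"},"dr":{"type":"array"},"grip":{"type":"array"}},"required":["translation","dr","grip"]}

```bash
ls; mkdir -p pics; python3 - <<'E'
from bench import arm
import cv2
s=arm.read_state();print(s)
for n in ["top","scene"]:
    im=arm.get_image(n);cv2.imwrite(f"pics/{n}0.png",im[:,:,::-1])
    c=arm.camera_info(n);print(n,c)
for t in ["jar_red","scanner","jar_yellow","jar_white"]:
    print(t,arm.place_of(t,"top")[:2])
print(arm.read_state()["clock"])
E
```

```text
pics
{'clock': 0.0, 'joints': array([-9.08414661e-01,  3.85558194e-01,  6.59740941e-03, -5.24465787e-04,
       -1.19400741e+00, -2.58597383e-01]), 'joint_vel': array([-0.00017465, -0.00155028,  0.00125348, -0.00113393,  0.00063898,
        0.00157563]), 'joint_efforts': array([-8.37505086e-04, -3.92291236e+01,  1.88398039e+01,  4.18635160e+00,
       -4.72325875e-03,  6.88139210e-06]), 'position': array([ 245.31644193, -574.11637927,  200.50578048]), 'ee_rot': array([-2.00428489e-01,  9.79707702e-01,  1.08112960e-03, -2.64230601e-04]), 'contact_force': array([-0.13185436, -0.15222924, -0.68770445]), 'wrist_torque': array([ 0.00190253, -0.03541596,  0.01507837]), 'gripper_width': 85.25063398682178}
top {'fx': 506.987481262435, 'fy': 506.987481262435, 'cx': 275.1741907172514, 'cy': 199.72339476413737, 'cam_to_world': array([[-4.78546396e-03, -9.86385272e-01,  1.64381250e-01,
         4.05097247e+02],
       [-9.99815682e-01,  7.77597042e-03,  1.75538317e-02,
         2.40171379e+01],
       [-1.85930648e-02, -1.64266948e-01, -9.86240674e-01,
         1.10727080e+03],
       [ 0.00000000e+00,  0.00000000e+00,  0.00000000e+00,
         1.00000000e+00]])}
scene {'fx': 432.874410425157, 'fy': 432.874410425157, 'cx': 277.1141474845166, 'cy': 209.23904784884303, 'cam_to_world': array([[ 7.09979506e-01,  4.82782790e-01, -5.12688872e-01,
         1.00546280e+03],
       [ 7.04172183e-01, -4.78006262e-01,  5.25025285e-01,
        -4.06384110e+02],
       [ 8.40468069e-03, -7.33778434e-01, -6.79336861e-01,
         6.12452553e+02],
       [ 0.00000000e+00,  0.00000000e+00,  0.00000000e+00,
         1.00000000e+00]])}
jar_red [{'xyz': [644.8, 150.2, 1.1], 'confidence': 0.89}]
scanner [{'xyz': [666.5, -216.0, 1.9], 'confidence': 0.84}]
jar_yellow [{'xyz': [478.3, 32.3, -1.8], 'confidence': 0.6}]
jar_white [{'xyz': [484.7, 263.7, 1.0], 'confidence': 0.96}]
0.3
```

View pics/top0.png

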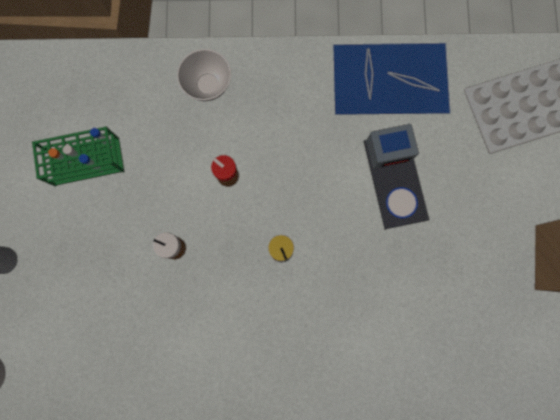

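View pics/scene0.png

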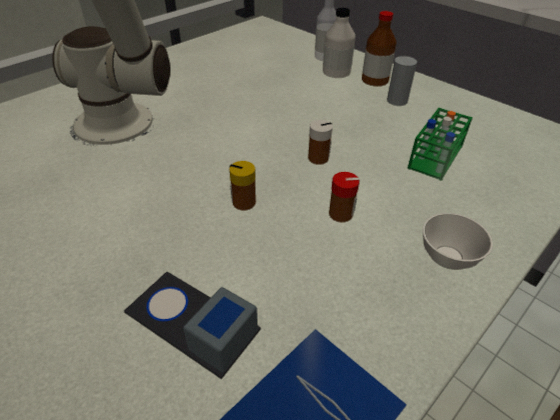

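The top view shows the red cap at about (224,167) with its stripe pointing up-left, and the scanner spot at about (402,203) with the block above it at (394,145). Next I'll measure from enlarged crops.

```bash
cat > h.py <<'E'
import numpy as np, cv2
def ray(c,uv,z):
    T=c["cam_to_world"];uv=np.atleast_2d(np.asarray(uv,float))
    d=np.c_[(uv[:,0]-c["cx"])/c["fx"],(uv[:,1]-c["cy"])/c["fy"],np.ones(len(uv))]@T[:3,:3].T
    o=T[:3,3];return o+d*((z-o[2])/d[:,2])[:,None]
def proj(c,P):
    T=c["cam_to_world"];p=(np.atleast_2d(P)-T[:3,3])@T[:3,:3]
    return np.c_[p[:,0]/p[:,2]*c["fx"]+c["cx"],p[:,1]/p[:,2]*c["fy"]+c["cy"]]
E
python3 - <<'E'
from bench import arm
from h import *
im=cv2.imread("pics/top0.png");c=arm.camera_info("top")
a=im[145:190,200:250];b=im[115:235,355:440]
cv2.imwrite("pics/red_z.png",cv2.resize(a,None,fx=10,fy=10,interpolation=cv2.INTER_CUBIC))
cv2.imwrite("pics/scn_z.png",cv2.resize(b,None,fx=5,fy=5,interpolation=cv2.INTER_CUBIC))
hsv=cv2.cvtColor(im,cv2.COLOR_BGR2HSV)
# spot: white inside
x0,y0=380,180
g=im[180:225,380:425].min(2);m=(g>130).astype(np.uint8)
n,l,st,ce=cv2.connectedComponentsWithStats(m);print(st,ce)
i=1+np.argmax(st[1:,4]); uv=ce[i]+[x0,y0]
spot=ray(c,uv,6)[0];print("spot",uv,spot)
E
```

```text
[[   0    0   45   45 1426]
 [  41    0    4   15   41]
 [   9   10   26   26  535]
 [   0   38    2    7   10]
 [  37   43    8    2   13]] [[21.56451613 22.07924264]
 [42.95121951  5.48780488]
 [21.49719626 22.16261682]
 [ 0.3        41.6       ]
 [41.07692308 43.61538462]]
spot [401.49719626 202.16261682] [ 581.0529112  -233.09995105    6.        ]
```

View pics/red_z.png

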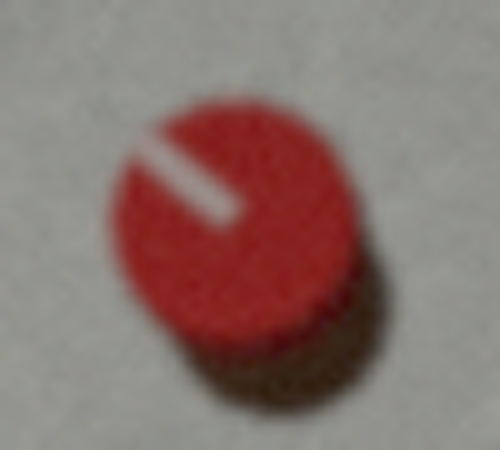

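View pics/scn_z.png

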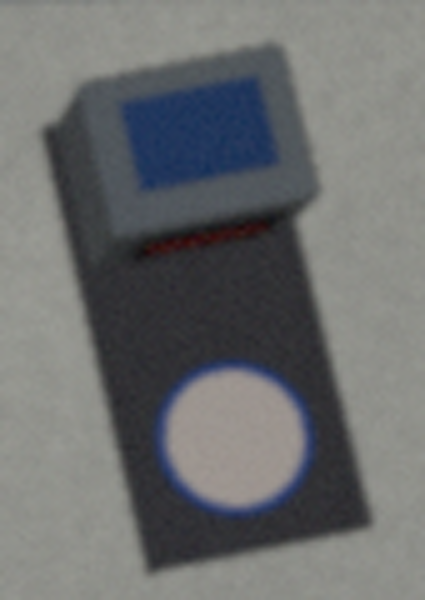

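```bash
python3 - <<'E'
from bench import arm
from h import *
c=arm.camera_info("top")
f=lambda p,x,y,k:(np.array(p,float)+.5)/k-.5+[x,y]
cap=f([[234,222],[238,216],[145,143]],200,145,10)
w=ray(c,cap,92);print(cap,w);d=w[2]-w[0];print("red yaw",np.degrees(np.arctan2(d[1],d[0])),np.hypot(*d[:2]));d=w[2]-w[1];print(np.degrees(np.arctan2(d[1],d[0])))
p=ray(c,f([[150,572],[90,315],[372,522],[300,225]],355,115,5),6);print(p)
for i,j in((0,1),(2,3)):
  d=p[j]-p[i];print("scan yaw",np.degrees(np.arctan2(d[1],d[0])))
d=p[0]-p[2];print("front edge -90", np.degrees(np.arctan2(d[1],d[0]))-90,np.hypot(*d[:2]))
t=ray(c,f([[278,42],[318,190],[83,80],[113,240]],355,115,5),70)
for i,j in((1,0),(3,2)):
  d=t[j]-t[i];print("block yaw",np.degrees(np.arctan2(d[1],d[0])))
R=arm.read_state()["ee_rot"]
from scipy.spatial.transform import Rotation as Ro
print(Ro.from_quat(R).as_matrix().round(3))
print(arm.read_state()["position"])
w=arm.camera_info("wrist");print(w)
E
```

```text
[[222.95 166.75]
 [223.35 166.15]
 [214.05 158.85]] [[643.91609955 149.18742025  92.        ]
 [645.17374033 148.37822547  92.        ]
 [660.78886581 167.7891038   92.        ]]
red yaw 47.79021505792197 25.11399753334227
51.1849820963526
[[ 522.29017726 -193.8629226     6.        ]
 [ 636.53104195 -172.01497131    6.        ]
 [ 543.48332433 -290.99210376    6.        ]
 [ 676.52035725 -266.41880416    6.        ]]
scan yaw 10.826778435031459
scan yaw 10.465163570423213
front edge -90 12.30876232115412 99.41442206491298
block yaw 11.847090215577465
block yaw 8.199745046101292
[[-0.92  -0.393 -0.   ]
 [-0.393  0.92   0.001]
 [ 0.     0.001 -1.   ]]
[ 245.50983203 -574.54289565  201.24118386]
{'fx': 342.89999143593866, 'fy': 342.89999143593866, 'cx': 287.5556858139624, 'cy': 206.23663106610468, 'cam_to_world': array([[-3.92852527e-01,  8.71627194e-01,  2.93143184e-01,
         1.70626366e+02],
       [ 9.19601298e-01,  3.72154273e-01,  1.25835808e-01,
        -6.05853195e+02],
       [ 5.87423953e-04,  3.19009768e-01, -9.47751245e-01,
         3.72682173e+02],
       [ 0.00000000e+00,  0.00000000e+00,  0.00000000e+00,
         1.00000000e+00]])}
```

Call:
send_rows(translation=[[-43, 34, 0], [-43, 34, 0], [-43, 34, 0], [-43, 34, 0], [-43, 34, 0]], dr=[[0, 0, 0], [0, 0, 0], [0, 0, 0], [0, 0, 0], [0, 0, 0]], grip=[85, 85, 85, 85, 85])

```text
clock: 0.92
position: [377.1, -332.4, 201.8]
ee_rot: [-0.2, 0.98, -0.0, 0.0]
contact_force: [0.7, 0.4, -0.6]
gripper_width: 84.9
```

Call:
send_rows(translation=[[-43, 34, 0], [-43, 34, 0], [-43, 34, 0], [-43, 34, 0], [-43, 34, 0]], dr=[[0, 0, 0], [0, 0, 0], [0, 0, 0], [0, 0, 0], [0, 0, 0]], grip=[85, 85, 85, 85, 85])

```text
clock: 1.55
position: [508.1, -91.3, 201.9]
ee_rot: [-0.201, 0.98, -0.0, 0.0]
contact_force: [0.5, -0.5, -0.3]
gripper_width: 84.9
```

Call:
send_rows(translation=[[-44, 33, 0], [-44, 33, 0], [-44, 33, 0], [-42, 33, 0], [-40, 33, 0]], dr=[[0, 0, 0], [0, 0, 0], [0, 0, 0], [0, 0, 0], [0, 0, 0]], grip=[85, 85, 85, 85, 85])

```text
clock: 2.17
position: [640.0, 144.4, 201.5]
ee_rot: [-0.201, 0.98, -0.0, -0.0]
contact_force: [1.3, -1.2, 0.1]
gripper_width: 84.7
```

Call:
send_rows(translation=[[0, 0, 0], [0, 0, 0], [0, 0, 0], [0, 0, 0], [0, 0, 0]], dr=[[0, 0, -9], [0, 0, -9], [0, 0, -8], [0, 0, 0], [0, 0, 0]], grip=[85, 85, 85, 85, 85])

```text
clock: 2.8
position: [639.3, 142.7, 201.6]
ee_rot: [-0.415, 0.91, 0.0, -0.0]
contact_force: [0.3, -0.4, 0.1]
gripper_width: 85.3
```

```bash
python3 - <<'E'
from bench import arm
from h import *
c=arm.camera_info("wrist");s=arm.read_state()
im=arm.get_image("wrist")[:,:,::-1];cv2.imwrite("pics/w1.png",im)
from scipy.spatial.transform import Rotation as Ro
print(s["position"],Ro.from_quat(s["ee_rot"]).as_matrix().round(3),s["joints"],s["clock"])
print(arm.search_frame("jar_red","wrist"),arm.place_of("jar_red","wrist"))
np.save("w1.npy",c,allow_pickle=True)
print(proj(c,[644,149,92]))
E
```

```text
[639.32062872 142.66705268 201.55683192] [[-0.656 -0.755 -0.   ]
 [-0.755  0.656 -0.   ]
 [ 0.     0.    -1.   ]] [ 4.65976882e-01  4.36273214e-01  8.88204346e-02 -3.99307474e-05
 -1.22346948e+00 -1.18119999e+00] 2.8
[{'xyz': [641.1, 147.7, 89.6], 'confidence': 0.94}] [{'xyz': [644.5, 150.1, 1.1], 'confidence': 0.93}]
[[288.02398512 199.8547147 ]]
```

View pics/w1.png

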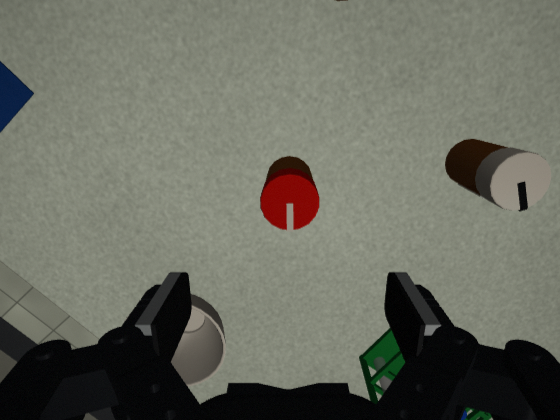

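Wrist view: red cap centred near (290,202) with its stripe running straight down to (290,230). Both jaws are symmetric around it.

```bash
python3 - <<'E'
from h import *
c=np.load("w1.npy",allow_pickle=True).item()
im=cv2.imread("pics/w1.png").astype(int)
b,g,r=im[...,0],im[...,1],im[...,2]
y,x=np.mgrid[:420,:560]
reg=(x>255)&(x<325)&(y>150)&(y<240)
m=(r>100)&(reg)&((r-g>80))
hull=cv2.convexHull(np.argwhere(m)[:,::-1].astype(np.int32))
# project to cap top plane and fit circle to upper+lower edges
W=ray(c,hull[:,0,:],92)[:,:2]
from scipy.optimize import least_squares
print(W.round(1).tolist())
s=least_squares(lambda p:np.hypot(W[:,0]-p[0],W[:,1]-p[1])-26,[644,149],loss="soft_l1");print("centre",s.x,np.abs(s.fun).max())
st=reg&(g>110)&(r-g<60)&(x>282)&(x<298)&(y>202)&(y<231)
P=np.argwhere(st)[:,::-1];print(P.min(0),P.max(0))
Q=ray(c,P,92)[:,:2];l=cv2.fitLine(Q.astype(np.float32),cv2.DIST_L2,0,.01,.01).ravel();print(l,np.degrees(np.arctan2(l[1],l[0])),Q.mean(0))
d=Q.mean(0)-s.x;print(np.degrees(np.arctan2(d[1],d[0])))
E
```

```text
[[628.7, 170.9], [631.1, 172.5], [635.3, 174.9], [640.9, 176.2], [644.7, 176.6], [654.4, 174.5], [665.8, 164.6], [669.3, 155.3], [669.5, 147.7], [668.9, 145.7], [666.5, 139.2], [659.2, 131.2], [654.3, 128.4], [650.0, 127.5], [644.5, 126.4], [639.6, 127.3], [636.0, 128.2], [628.5, 132.4], [627.9, 132.9], [624.6, 136.9], [622.6, 139.7], [621.2, 143.3], [619.7, 148.0], [619.8, 156.1], [621.3, 160.6], [622.4, 163.2]]
centre [645.10658884 151.92520369] 1.7431411801945416
[283 204] [297 230]
[6.4807761e-01 7.6157433e-01 6.5375177e+02 1.6226338e+02] 49.60318 [653.75176089 162.26338898]
50.096387966434946
```

Call:
send_rows(translation=[[-10, 1, 0], [0, 0, 20], [0, 0, 30], [0, 0, 30], [0, 0, 20]], dr=[[0, 0, 0], [0, 0, 0], [0, 0, 0], [0, 0, 0], [0, 0, 0]], grip=[85, 85, 85, 85, 85])

```text
clock: 3.58
position: [644.9, 151.2, 99.8]
ee_rot: [-0.416, 0.91, 0.0, -0.001]
contact_force: [-0.7, 0.3, 0.2]
gripper_width: 84.6
```

Call:
send_rows(translation=[[0, 0, 15], [0, 0, 15], [0, 0, 11], [0, 0, 0], [0, 0, 0]], dr=[[0, 0, 0], [0, 0, 0], [0, 0, 0], [0, 0, 0], [0, 0, 0]], grip=[85, 85, 85, 85, 85])

```text
clock: 4.2
position: [645.7, 151.1, 61.3]
ee_rot: [-0.416, 0.909, -0.0, 0.001]
contact_force: [0.5, 0.8, 0.4]
gripper_width: 84.8
```

```bash
python3 - <<'E'
from bench import arm
from h import *
s=arm.read_state();print(s["position"],s["contact_force"])
cv2.imwrite("pics/w2.png",arm.get_image("wrist")[:,:,::-1])
E
```

```text
[645.72202778 151.10737129  61.3364349 ] [0.50334436 0.75862562 0.43855585]
```

View pics/w2.png

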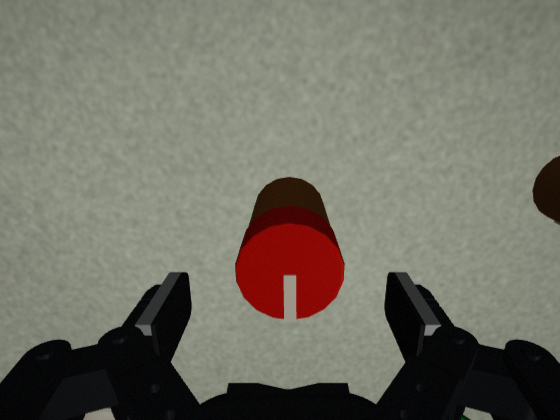

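The cap is at about (290,270), centred laterally between the jaws. I'll check fore-aft alignment against the projection.

```bash
python3 - <<'E'
from bench import arm
from h import *
c=arm.camera_info("wrist");p=arm.read_state()["position"].copy();p[2]=92
print(proj(c,p)); print(proj(c,[645,151,92]))
im=cv2.imread("pics/w2.png").astype(int);m=(im[...,2]>150)&(im[...,1]<60)
P=np.argwhere(m)[:,::-1];print(P.min(0),P.max(0))
W=ray(c,cv2.convexHull(P.astype(np.int32))[:,0,:],92)[:,:2]
from scipy.optimize import least_squares
s=least_squares(lambda q:np.hypot(W[:,0]-q[0],W[:,1]-q[1])-26,[644,149],loss="soft_l1");print(s.x,np.abs(s.fun).max(), s.x-p[:2])
E
```

```text
[[286.85907848 274.70121959]]
[[287.93433814 273.50306912]]
[334 260] [343 298]
[645.4532266  150.79869707] 0.2325256803333886 [-0.33682091 -0.35101099]
```

Call:
send_rows(translation=[[0, 0, 0], [0, 0, 0], [0, 0, 0], [0, 0, 0], [0, 0, 0]], dr=[[0, 0, 0], [0, 0, 0], [0, 0, 0], [0, 0, 0], [0, 0, 0]], grip=[60, 55, 52, 45, 40])

```text
clock: 4.88
position: [645.5, 151.2, 61.3]
ee_rot: [-0.416, 0.909, -0.0, 0.001]
contact_force: [-0.6, -0.0, 0.6]
gripper_width: 39.8
```

Call:
send_rows(translation=[[0, 0, 0], [0, 0, 0], [0, 0, 0], [0, 0, 0], [0, 0, 0]], dr=[[0, 0, 0], [0, 0, 0], [0, 0, 0], [0, 0, 0], [0, 0, 0]], grip=[40, 40, 40, 40, 40])

```text
clock: 5.5
position: [645.3, 151.0, 60.9]
ee_rot: [-0.416, 0.909, -0.0, 0.0]
contact_force: [-0.3, 1.2, 4.5]
gripper_width: 40.2
```

```bash
python3 - <<'E'
from bench import arm
from h import *
s=arm.read_state();print(s["position"],s["contact_force"],s["gripper_width"])
cv2.imwrite("pics/w3.png",arm.get_image("wrist")[:,:,::-1])
E
```

```text
[645.34584331 151.01456793  60.94546794] [-0.30519743  1.20747175  4.46594993] 40.228714753556
```

View pics/w3.png

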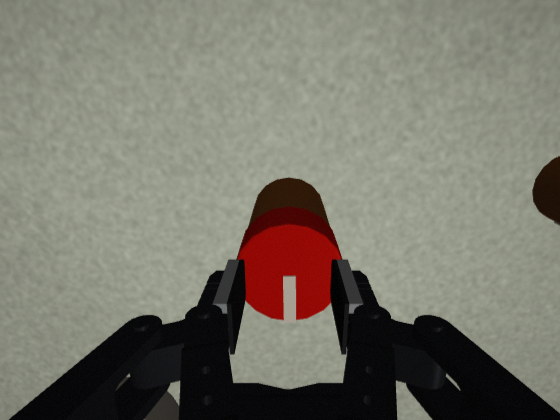

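Width reads 40 mm, yet the cap is 52 mm, so something doesn't match. I'll project the pad geometry into the picture before lifting.

```bash
python3 - <<'E'
from bench import arm
from h import *
from scipy.spatial.transform import Rotation as Ro
c=arm.camera_info("wrist");s=arm.read_state()
R=Ro.from_quat(s["ee_rot"]).as_matrix();p=s["position"]
im=cv2.imread("pics/w3.png")
print("cap centre top",proj(c,[645.3,151,92]),"yaxis cap edges",proj(c,np.array([645.3,151,92])+[R@[0,26,0],R@[0,-26,0]]))
for w in (20,26):
  for d in (0,-10,-19,-28,-35):
    for x in (-11,11):
      q=proj(c,p+R@[x,w,d])[0];print(w,d,x,q.round())
im2=cv2.resize(im[190:370,190:390],None,fx=4,fy=3.3,interpolation=cv2.INTER_CUBIC);cv2.imwrite("pics/w3z.png",im2)
E
```

```text
cap centre top [[286.98130422 275.04931244]] yaxis cap edges [[343.11333625 275.0616292 ]
 [230.8572275  275.03699742]]
20 0 -11 [323. 264.]
20 0 11 [324. 228.]
20 -10 -11 [325. 273.]
20 -10 11 [326. 235.]
20 -19 -11 [326. 282.]
20 -19 11 [328. 243.]
20 -28 -11 [328. 292.]
20 -28 11 [330. 251.]
20 -35 -11 [330. 301.]
20 -35 11 [332. 258.]
26 0 -11 [334. 264.]
26 0 11 [335. 228.]
26 -10 -11 [336. 273.]
26 -10 11 [338. 235.]
26 -19 -11 [338. 282.]
26 -19 11 [340. 243.]
26 -28 -11 [341. 292.]
26 -28 11 [343. 251.]
26 -35 -11 [343. 301.]
26 -35 11 [346. 258.]
```

View pics/w3z.png

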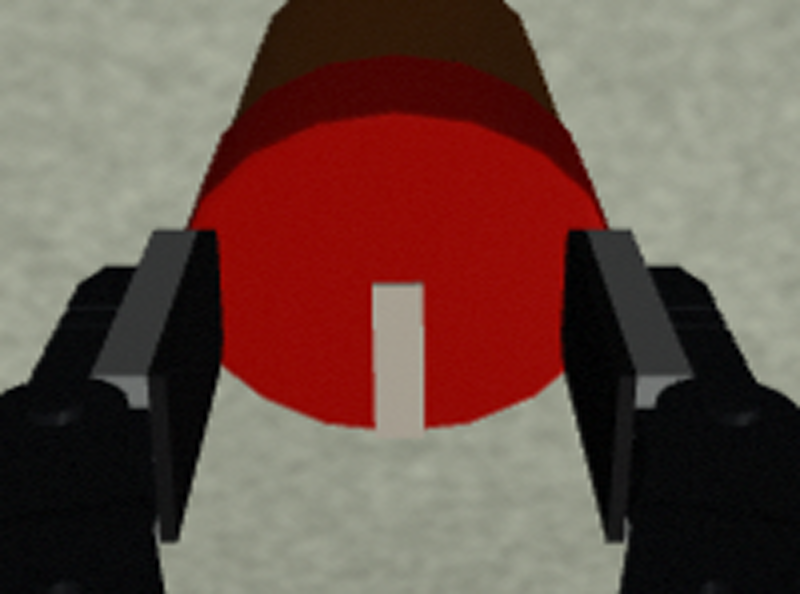

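The pads look to be at the cap-top level rather than around it: fingers reached the commanded 40 mm with 4.5 N upward force. I'll check from the side.

```bash
python3 - <<'E'
from bench import arm
from h import *
from scipy.spatial.transform import Rotation as Ro
im=arm.get_image("scene")[:,:,::-1].copy()
c=arm.camera_info("scene");s=arm.read_state();R=Ro.from_quat(s["ee_rot"]).as_matrix();p=s["position"]
print(s["joints"])
u=proj(c,[p,p+R@[0,0,-19],p+R@[0,0,-35],[645,151,0],[645,151,92]]);print(u)
x,y=u[0].astype(int);x0,y0=x-100,y-120
z=cv2.resize(im[y0:y0+150,x0:x0+200],None,fx=4,fy=4,interpolation=cv2.INTER_CUBIC)
for q,col in zip(u,[(0,255,0),(255,255,0),(255,0,255),(0,255,255),(255,0,0)]): cv2.circle(z,tuple(((q-[x0,y0])*4).astype(int)),4,col,-1)
cv2.imwrite("pics/s2.png",z)
E
```

```text
[ 4.73460253e-01  5.65602993e-01 -6.65357134e-02  1.12258760e-04
 -9.38181257e-01 -1.18660207e+00]
[[344.27886139 191.14781867]
 [345.38999741 183.67553149]
 [346.35254687 177.20247525]
 [340.78548923 213.5731532 ]
 [345.97689911 178.734234  ]]
```

View pics/s2.png

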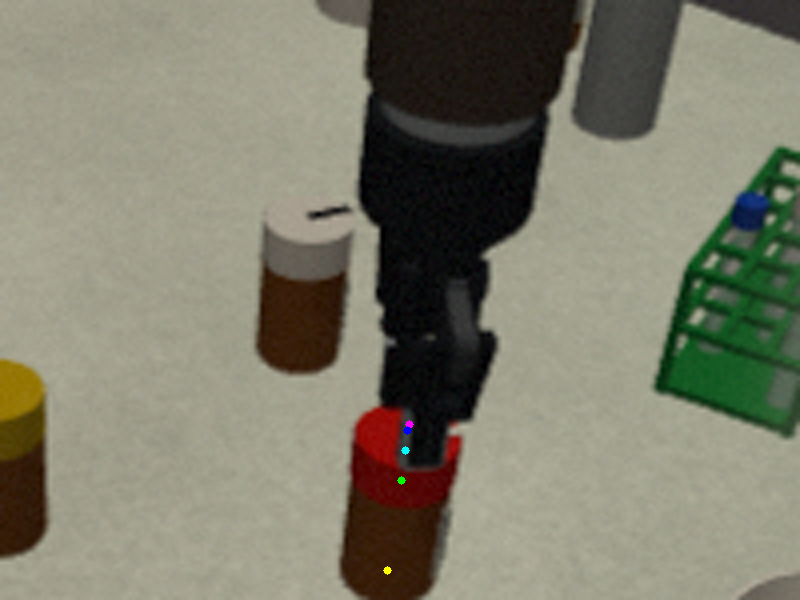

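```bash
python3 - <<'E'
from bench import arm
from h import *
from scipy.spatial.transform import Rotation as Ro
c=arm.camera_info("scene");s=arm.read_state();R=Ro.from_quat(s["ee_rot"]).as_matrix();p=s["position"]
T=c["cam_to_world"];n=R[:,1]
for px in ([403,466],[442,466],[412,412]):
  uv=np.array(px)/4+[244,71]
  d=T[:3,:3]@[(uv[0]-c["cx"])/c["fx"],(uv[1]-c["cy"])/c["fy"],1]
  for w in(-20,-26,-34):
    t=(n@p+w-n@T[:3,3])/(n@d);q=T[:3,3]+t*d;print(px,w,(R.T@(q-p)).round(1),"z",q[2].round(1))
E
```

```text
[403, 466] -20 [  6.  -20.  -26.4] z 87.3
[403, 466] -26 [  7.7 -26.  -31.5] z 92.4
[403, 466] -34 [ 10.  -34.  -38.3] z 99.2
[442, 466] -20 [-12.9 -20.  -25.3] z 86.2
[442, 466] -26 [-10.9 -26.  -30.4] z 91.4
[442, 466] -34 [ -8.4 -34.  -37.3] z 98.2
[412, 412] -20 [  5.5 -20.  -58.7] z 119.6
[412, 412] -26 [  7.3 -26.  -63.5] z 124.4
[412, 412] -34 [  9.6 -34.  -69.9] z 130.8
```

Both views agree that the pad tips sit at about z 91–94, resting on the cap top, roughly 26 mm above what the reported TCP implies. I'll ease off, open, and then descend further with checks.

Call:
send_rows(translation=[[0, 0, -6], [0, 0, 0], [0, 0, 0], [0, 0, 0], [0, 0, 0]], dr=[[0, 0, 0], [0, 0, 0], [0, 0, 0], [0, 0, 0], [0, 0, 0]], grip=[40, 55, 85, 85, 85])

```text
clock: 6.22
position: [645.1, 150.8, 66.4]
ee_rot: [-0.416, 0.909, 0.0, -0.0]
contact_force: [-0.8, -0.1, 0.7]
gripper_width: 84.9
```

Call:
send_rows(translation=[[0, 0, 0], [0, 0, 6], [0, 0, 8], [0, 0, 6], [0, 0, 0]], dr=[[0, 0, 0], [0, 0, 0], [0, 0, 0], [0, 0, 0], [0, 0, 0]], grip=[85, 85, 85, 85, 85])

```text
clock: 6.85
position: [644.6, 150.7, 45.6]
ee_rot: [-0.416, 0.909, 0.0, -0.001]
contact_force: [0.4, 0.4, 0.6]
gripper_width: 84.9
```

```bash
python3 - <<'E'
from bench import arm
from h import *
s=arm.read_state();print(s["position"],s["contact_force"],s["gripper_width"])
a=arm.get_image("wrist")[:,:,::-1]
b=arm.get_image("scene")[:,:,::-1]
cv2.imwrite("pics/w4.png",np.hstack([cv2.resize(a[180:400,120:460],(400,260)),cv2.resize(b[90:220,270:470],(400,260))]))
print(arm.search_frame("jar_red","scene"),arm.place_of("jar_red","wrist"))
E
```

```text
[644.60911376 150.70069835  45.5695671 ] [0.409804   0.39498262 0.58609092] 84.93915863375857
[{'xyz': [652.3, 131.5, 51.3], 'confidence': 0.6}] [{'xyz': [645.0, 150.3, -3.8], 'confidence': 0.86}]
```

View pics/w4.png

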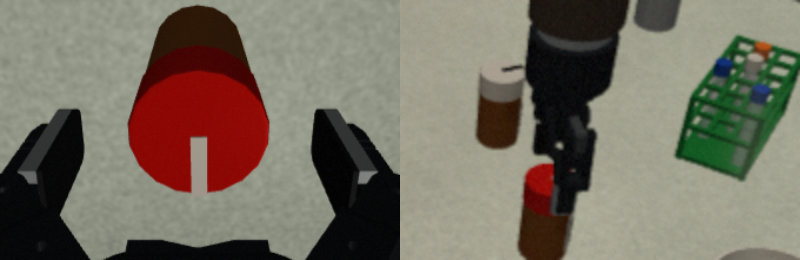

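```bash
python3 - <<'E'
from bench import arm
from h import *
from scipy.spatial.transform import Rotation as Ro
from scipy.optimize import least_squares
c=arm.camera_info("wrist");s=arm.read_state();R=Ro.from_quat(s["ee_rot"]).as_matrix();p=s["position"]
im=arm.get_image("wrist").astype(int);r,g=im[...,0],im[...,1]
m=(r>120)&(r-g>80);P=np.argwhere(m)[:,::-1];print(P.min(0),P.max(0))
H=cv2.convexHull(P.astype(np.int32))[:,0,:].astype(float)
# fit centre and height freely: project circle
def res(q):
    W=ray(c,H,q[2])[:,:2];return np.hypot(W[:,0]-q[0],W[:,1]-q[1])-26
o=least_squares(res,[645,151,92],loss="soft_l1");print(o.x,np.abs(o.fun).max())
o2=least_squares(lambda q:res([q[0],q[1],92]),[645,151],loss="soft_l1");print(o2.x,np.abs(o2.fun).max())
print((R.T@(np.r_[o2.x,92]-p)).round(1),(R.T@(o.x-p)).round(1))
E
```

```text
[231 237] [348 338]
[646.56217126 154.07785338  86.47055853] 0.2669714140834145
[644.88561516 151.76578541] 1.9645070673865952
[ -0.3   0.9 -45.1] [ -3.1   1.1 -39.6]
```

Call:
send_rows(translation=[[-1, 1, 5], [0, 0, 5], [0, 0, 0], [0, 0, 0], [0, 0, 0]], dr=[[0, 0, 0], [0, 0, 0], [0, 0, 0], [0, 0, 0], [0, 0, 0]], grip=[85, 85, 85, 65, 58])

```text
clock: 7.72
position: [645.2, 152.4, 36.8]
ee_rot: [-0.416, 0.909, -0.0, 0.0]
contact_force: [0.0, -0.1, 0.7]
gripper_width: 57.9
```

Call:
send_rows(translation=[[0, 0, 0], [0, 0, 0], [0, 0, 0], [0, 0, 0], [0, 0, 0]], dr=[[0, 0, 0], [0, 0, 0], [0, 0, 0], [0, 0, 0], [0, 0, 0]], grip=[54, 50, 40, 40, 40])

```text
clock: 8.35
position: [645.4, 152.4, 37.2]
ee_rot: [-0.416, 0.909, -0.0, 0.0]
contact_force: [-0.6, -0.8, 4.2]
gripper_width: 50.3
```

```bash
python3 - <<'E'
from bench import arm
from h import *
s=arm.read_state();print(s["position"],s["contact_force"],s["gripper_width"])
a=arm.get_image("wrist")[:,:,::-1]
b=arm.get_image("scene")[:,:,::-1]
cv2.imwrite("pics/w5.png",np.hstack([cv2.resize(a[180:400,120:460],(400,260)),cv2.resize(b[120:220,290:420],(338,260))]))
E
```

```text
[645.40687474 152.39870938  37.20339061] [-0.62934298 -0.8116696   4.18460026] 50.25647328129437
```

View pics/w5.png

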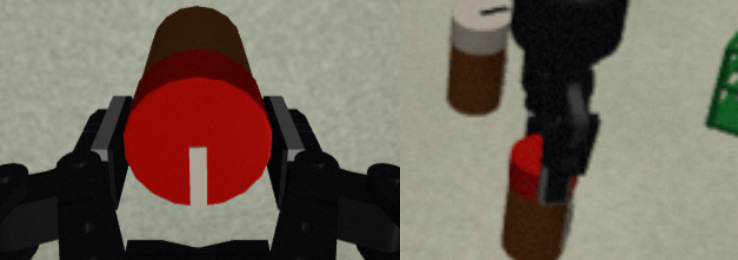

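The jaws have stalled on the cap at about 50 mm, with the pads on either side. Next is a 15 mm test lift.

Call:
send_rows(translation=[[0, 0, -3], [0, 0, -6], [0, 0, -6], [0, 0, 0], [0, 0, 0]], dr=[[0, 0, 0], [0, 0, 0], [0, 0, 0], [0, 0, 0], [0, 0, 0]], grip=[40, 40, 40, 40, 40])

```text
clock: 9.07
position: [644.9, 152.3, 51.5]
ee_rot: [-0.416, 0.909, 0.0, -0.0]
contact_force: [0.4, 0.1, -1.3]
gripper_width: 50.3
```

```bash
python3 - <<'E'
from bench import arm
from h import *
s=arm.read_state();print(s["position"],s["contact_force"],s["gripper_width"])
a=arm.get_image("wrist")[:,:,::-1]
b=arm.get_image("scene")[:,:,::-1]
cv2.imwrite("pics/w6.png",np.hstack([cv2.resize(a[180:400,120:460],(400,260)),cv2.resize(b[120:220,290:420],(338,260))]))
E
```

```text
[644.87064319 152.32902616  51.47489123] [ 0.35452495  0.0574817  -1.29264279] 50.27856350396425
```

View pics/w6.png

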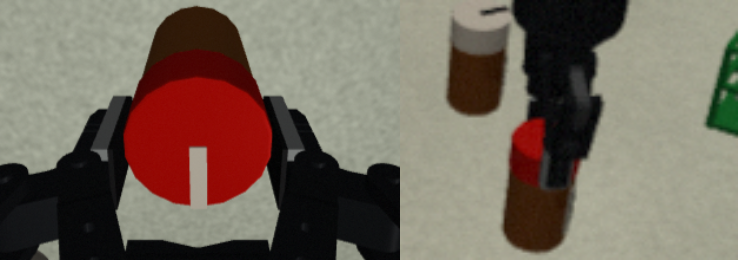

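Call:
send_rows(translation=[[0, 0, -10], [0, 0, -15], [0, 0, -15], [0, 0, -10], [0, 0, 0]], dr=[[0, 0, 0], [0, 0, 0], [0, 0, 0], [0, 0, 0], [0, 0, 0]], grip=[40, 40, 40, 40, 40])

```text
clock: 9.8
position: [645.7, 152.7, 103.2]
ee_rot: [-0.416, 0.909, 0.0, 0.001]
contact_force: [-0.5, -0.2, -1.1]
gripper_width: 50.4
```

Call:
send_rows(translation=[[0, 0, 0], [0, 0, 0], [0, 0, 0], [0, 0, 0], [0, 0, 0]], dr=[[0, 0, 6], [0, 0, 9], [0, 0, 9], [0, 0, 9], [0, 0, 6]], grip=[40, 40, 40, 40, 40])

```text
clock: 10.42
position: [644.5, 152.1, 100.8]
ee_rot: [-0.086, 0.996, -0.0, -0.001]
contact_force: [0.3, 0.1, -0.9]
gripper_width: 50.6
```

```bash
python3 - <<'E'
from bench import arm
from scipy.spatial.transform import Rotation as Ro
import numpy as np
s=arm.read_state();R=Ro.from_quat(s["ee_rot"]).as_matrix();p=s["position"];print(p,R.round(3),s["gripper_width"],s["joints"],s["contact_force"])
print(R.T@(np.array([581,-233,p[2]])-p), np.degrees(np.arctan2(R[1,1],R[0,1])))
E
```

```text
[644.52574802 152.14506791 100.80027568] [[-0.985 -0.172 -0.002]
 [-0.172  0.985 -0.   ]
 [ 0.002 -0.    -1.   ]] 50.56994919778794 [ 4.75378064e-01  5.26417055e-01 -2.44328574e-02 -3.29815431e-04
 -1.02151597e+00 -1.87309622e+00] [ 0.25653965  0.13497441 -0.90627874]
[ 1.28840774e+02 -3.68472824e+02  2.77163617e-01] 99.90677937042511
```

Call:
send_rows(translation=[[8, -22, 0], [13, -37, 0], [14, -40, 0], [14, -40, 0], [14, -40, 0]], dr=[[0, 0, 0], [0, 0, 0], [0, 0, 0], [0, 0, 0], [0, 0, 0]], grip=[40, 40, 40, 40, 40])

```text
clock: 11.05
position: [613.4, -37.2, 101.3]
ee_rot: [-0.089, 0.996, -0.0, -0.001]
contact_force: [0.2, 0.3, -1.5]
gripper_width: 50.6
```

Call:
send_rows(translation=[[14, -40, 0], [14, -40, 0], [14, -40, 0], [13, -37, 0], [11, -32, 0]], dr=[[0, 0, 0], [0, 0, 0], [0, 0, 0], [0, 0, 0], [0, 0, 0]], grip=[40, 40, 40, 40, 40])

```text
clock: 11.68
position: [581.3, -234.7, 101.3]
ee_rot: [-0.088, 0.996, 0.0, -0.001]
contact_force: [0.4, 1.2, -1.1]
gripper_width: 50.3
```

Call:
send_rows(translation=[[0, 0, 0], [0, 0, 0], [0, 0, 0], [0, 0, 0], [0, 0, 0]], dr=[[0, 0, 0], [0, 0, 0], [0, 0, 0], [0, 0, 0], [0, 0, 0]], grip=[40, 40, 40, 40, 40])

```text
clock: 12.3
position: [583.0, -232.0, 101.7]
ee_rot: [-0.089, 0.996, 0.0, 0.0]
contact_force: [0.8, 0.1, -1.4]
gripper_width: 50.4
```

```bash
python3 - <<'E'
from bench import arm
from h import *
from scipy.spatial.transform import Rotation as Ro
s=arm.read_state();R=Ro.from_quat(s["ee_rot"]).as_matrix();p=s["position"];print(p,s["gripper_width"],s["contact_force"],np.degrees(np.arctan2(R[1,1],R[0,1])))
for n in ["wrist","scene","top"]:
    cv2.imwrite(f"pics/{n}7.png",arm.get_image(n)[:,:,::-1])
c=arm.camera_info("scene");print(proj(c,[[581,-233,6]]))
print(arm.place_of("jar_red","scene"),arm.place_of("jar_red","wrist"),arm.place_of("scanner","wrist"))
E
```

```text
[ 583.02154361 -232.0187717   101.65993432] 50.44821350440156 [ 0.75295917  0.0947433  -1.39357801] 100.19602653837437
[[166.36895853 303.66668242]]
[{'xyz': [581.6, -231.1, 64.2], 'confidence': 0.9}] [{'xyz': [579.3, -235.3, 62.1], 'confidence': 0.61}] []
```

View pics/wrist7.png

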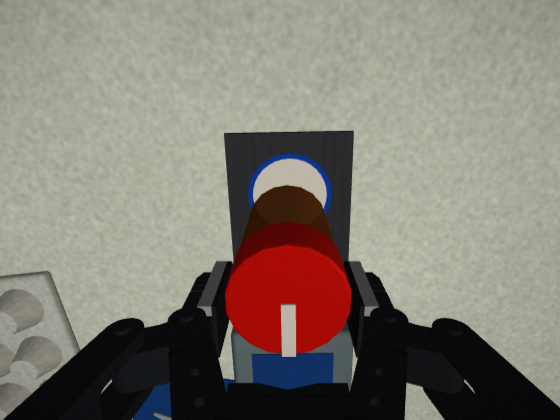

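View pics/scene7.png

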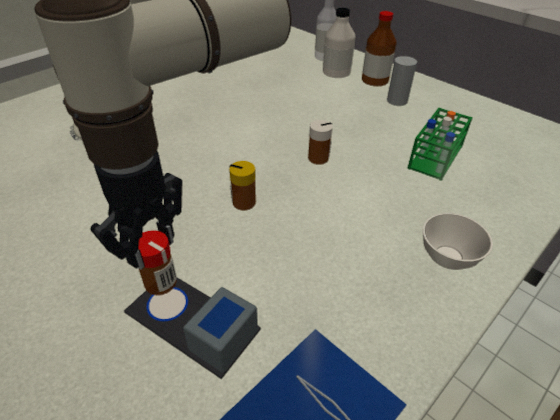

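The jar hangs above the spot: the stripe points at the block and the label side faces the window. Next I'll measure the spot and plate from the wrist view (spot rim about (250–331,155–…)).

```bash
python3 - <<'E'
from bench import arm
from h import *
from scipy.optimize import least_squares
c=arm.camera_info("wrist")
im=cv2.imread("pics/wrist7.png").astype(int);b,g,r=im[...,0],im[...,1],im[...,2]
m=(b-r>60);y,x=np.mgrid[:420,:560];m&=(y>145)&(y<200)&(x>235)&(x<345)
P=np.argwhere(m)[:,::-1];H=cv2.convexHull(P.astype(np.int32))[:,0,:].astype(float);H=H[H[:,1]<197]
W=ray(c,H,6)[:,:2]
o=least_squares(lambda q:np.hypot(W[:,0]-q[0],W[:,1]-q[1])-q[2],[581,-233,31],loss="soft_l1");print("spot",o.x,np.abs(o.fun).max())
e=ray(c,[[225,133],[353,131],[235,255],[347,255]],6)
for i,j,k in((1,0,-90),(0,2,0),(1,3,0)):
  d=e[j]-e[i];print(np.degrees(np.arctan2(d[1],d[0]))+k,np.hypot(*d[:2]))
m=(r>120)&(r-g>80);P=np.argwhere(m)[:,::-1]
H=cv2.convexHull(P.astype(np.int32))[:,0,:].astype(float)
def res(q):
    W=ray(c,H,q[2])[:,:2];return np.hypot(W[:,0]-q[0],W[:,1]-q[1])-26
o=least_squares(res,[581,-233,155],loss="soft_l1");print("cap",o.x,np.abs(o.fun).max(),P.min(0),P.max(0))
s=ray(c,[[288,306],[289.5,356]],o.x[2]);d=s[1]-s[0];print("stripe",np.degrees(np.arctan2(d[1],d[0])),np.hypot(*d[:2]))
# top check
print(arm.read_state()["position"])
E
```

```text
spot [ 581.03725642 -230.45497345   33.84022889] 0.09535839110802868
-168.97763450964865 98.04574992797158
11.577803554299367 103.67845408385824
10.809843786810555 105.16146097097845
cap [ 583.57790174 -231.31784867  152.27228187] 0.5100090623476845 [225 245] [350 353]
stripe 11.635108084972797 25.491080259282644
[ 582.8465841  -232.56029615  101.59616873]
```

Call:
send_rows(translation=[[2, 0, 8], [0, 0, 15], [0, 0, 15], [0, 0, 10], [0, 0, 4]], dr=[[0, 0, 0], [0, 0, 0], [0, 0, 0], [0, 0, 0], [0, 0, 0]], grip=[40, 40, 40, 40, 40])

```text
clock: 13.22
position: [580.3, -232.9, 48.3]
ee_rot: [-0.088, 0.996, 0.0, -0.001]
contact_force: [-0.1, -1.0, -1.2]
gripper_width: 51.1
```

Call:
send_rows(translation=[[0, 0, 1], [0, 0, 1], [0, 0, 1], [0, 0, 0], [0, 0, 0]], dr=[[0, 0, 0], [0, 0, 0], [0, 0, 0], [0, 0, 0], [0, 0, 0]], grip=[40, 40, 40, 40, 40])

```text
clock: 13.85
position: [580.9, -233.0, 46.8]
ee_rot: [-0.088, 0.996, -0.0, 0.0]
contact_force: [1.0, -0.0, -1.1]
gripper_width: 50.2
```

Call:
send_rows(translation=[[0, 0, 1], [0, 0, 1], [0, 0, 0.5], [0, 0, 0], [0, 0, 0]], dr=[[0, 0, 0], [0, 0, 0], [0, 0, 0], [0, 0, 0], [0, 0, 0]], grip=[40, 40, 40, 40, 40])

```text
clock: 14.48
position: [580.9, -233.0, 44.1]
ee_rot: [-0.088, 0.996, -0.0, -0.0]
contact_force: [-0.6, -0.5, -0.7]
gripper_width: 50.2
```

Call:
send_rows(translation=[[0, 0, 0.5], [0, 0, 0.5], [0, 0, 0], [0, 0, 0], [0, 0, 0]], dr=[[0, 0, 0], [0, 0, 0], [0, 0, 0], [0, 0, 0], [0, 0, 0]], grip=[40, 40, 40, 40, 40])

```text
clock: 15.1
position: [580.9, -233.0, 43.2]
ee_rot: [-0.088, 0.996, -0.0, 0.0]
contact_force: [0.6, 0.5, 1.2]
gripper_width: 50.5
```

Call:
send_rows(translation=[[0, 0, 0.5], [0, 0, 0], [0, 0, 0], [0, 0, 0], [0, 0, 0]], dr=[[0, 0, 0], [0, 0, 0], [0, 0, 0], [0, 0, 0], [0, 0, 0]], grip=[40, 40, 40, 40, 40])

```text
clock: 15.72
position: [581.0, -233.0, 43.2]
ee_rot: [-0.088, 0.996, -0.0, 0.0]
contact_force: [-0.4, 2.2, 5.7]
gripper_width: 50.0
```

```bash
python3 - <<'E'
from bench import arm
from h import *
s=arm.read_state();print(s["position"],s["contact_force"],s["gripper_width"])
a=arm.get_image("wrist")[:,:,::-1]
b=arm.get_image("scene")[:,:,::-1]
cv2.imwrite("pics/w8.png",np.hstack([cv2.resize(a[100:400,120:460],(400,353)),cv2.resize(b[220:380,100:280],(397,353))]))
print(arm.place_of("jar_red","scene"),arm.place_of("jar_red","wrist"))
E
```

```text
[ 581.04377221 -233.01356146   43.17462405] [-0.40764346  2.24131006  5.69237611] 50.04149986324431
[{'xyz': [580.8, -232.2, 10.7], 'confidence': 0.87}] [{'xyz': [579.3, -232.3, 4.0], 'confidence': 0.7}]
```

View pics/w8.png

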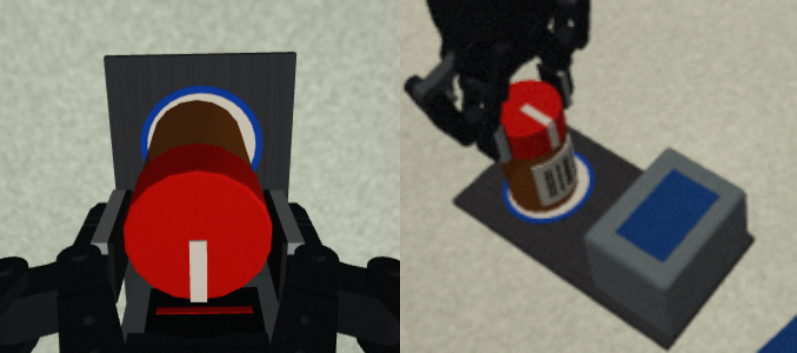

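The jar is down, with an upward force of about 6 N. The label faces the window and the base is inside the white spot. I'll release it slowly.

Call:
send_rows(translation=[[0, 0, 0], [0, 0, 0], [0, 0, 0], [0, 0, 0], [0, 0, 0]], dr=[[0, 0, 0], [0, 0, 0], [0, 0, 0], [0, 0, 0], [0, 0, 0]], grip=[50, 54, 60, 70, 85])

```text
clock: 16.55
position: [580.8, -233.0, 42.4]
ee_rot: [-0.088, 0.996, 0.0, -0.0]
contact_force: [-0.9, -0.1, 0.4]
gripper_width: 84.7
```

Call:
send_rows(translation=[[0, 0, 0], [0, 0, 0], [0, 0, -5], [0, 0, -10], [0, 0, -20]], dr=[[0, 0, 0], [0, 0, 0], [0, 0, 0], [0, 0, 0], [0, 0, 0]], grip=[85, 85, 85, 85, 85])

```text
clock: 17.18
position: [580.5, -232.9, 77.9]
ee_rot: [-0.088, 0.996, 0.0, -0.001]
contact_force: [0.2, -0.6, -0.6]
gripper_width: 85.3
```

Call:
send_rows(translation=[[0, 0, -30], [0, 0, -30], [0, 0, -30], [0, 0, -10], [0, 0, 0]], dr=[[0, 0, 0], [0, 0, 0], [0, 0, 0], [0, 0, 0], [0, 0, 0]], grip=[85, 85, 85, 85, 85])

```text
clock: 17.8
position: [581.0, -232.9, 178.1]
ee_rot: [-0.088, 0.996, 0.0, 0.001]
contact_force: [-0.8, 0.7, -0.3]
gripper_width: 85.1
```

```bash
python3 - <<'E'
from bench import arm
from h import *
from scipy.optimize import least_squares
s=arm.read_state();print(s["position"],s["contact_force"],s["gripper_width"],s["clock"])
c=arm.camera_info("wrist")
im=arm.get_image("wrist")[:,:,::-1]
b_=arm.get_image("scene")[:,:,::-1]
cv2.imwrite("pics/w9.png",np.hstack([cv2.resize(im,(400,300)),cv2.resize(b_[220:380,100:280],(338,300))]))
cv2.imwrite("pics/w9full.png",im)
im=im.astype(int);b,g,r=im[...,0],im[...,1],im[...,2]
m=(r>120)&(r-g>80);y,x=np.mgrid[:420,:560];m&=(y<330)
P=np.argwhere(m)[:,::-1];H=cv2.convexHull(P.astype(np.int32))[:,0,:].astype(float);print(P.min(0),P.max(0))
for z in(98,):
  o=least_squares(lambda q:np.hypot(*(ray(c,H,z)[:,:2]-q[:2]).T)-26,[581,-233],loss="soft_l1");print("cap",o.x,np.abs(o.fun).max())
for t in("jar_red","jar_yellow","jar_white"):
  print(t,[arm.place_of(t,k)[:1] for k in ("scene","wrist")])
E
```

```text
[ 580.953469   -232.86970598  178.12377016] [-0.83943689  0.70082788 -0.2622761 ] 85.05746192081325 17.8
[255 169] [319 230]
cap [ 579.98340706 -232.79505074] 1.2475096960237515
jar_red [[{'xyz': [580.9, -232.4, 6.7], 'confidence': 0.85}], [{'xyz': [578.5, -232.0, 5.8], 'confidence': 0.79}]]
jar_yellow [[{'xyz': [480.9, 33.3, -1.5], 'confidence': 0.78}], []]
jar_white [[{'xyz': [479.4, 262.9, 4.1], 'confidence': 0.85}], []]
```

View pics/w9.png

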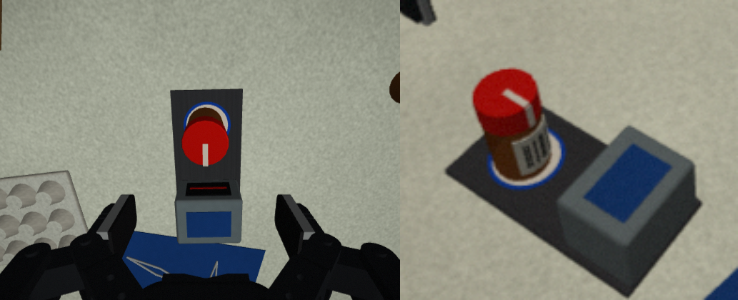

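View pics/w9full.png

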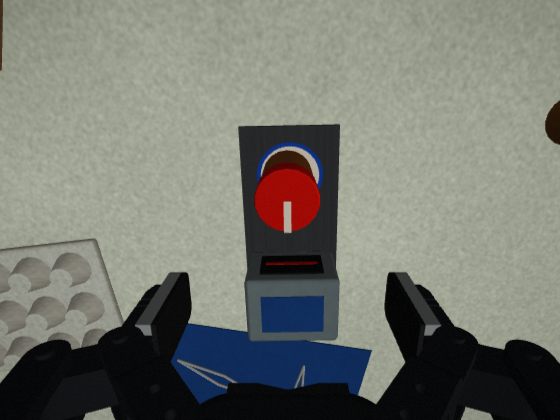

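The wrist view shows the cap at (287,200) over the spot, with its stripe pointing straight at the window. The jar is upright and the gripper is clear, so I'm handing in.

```bash
python3 - <<'E'
from bench import arm
print(arm.job_done())
E
```

```text
the job is handed in; nothing more can be done
None
```

I set the red-capped jar down upright on the scanner's white spot, with its label facing the window. I then let go of it, backed the gripper off and handed the job in at about 18 s.

**Last checks:**
- **Position:** the cap measures (580, -233) mm and the spot about (581, -231 to -233) mm, so the jar is within about 3 mm of the spot's centre. The networks put the jar's base at z ≈ 6 mm, which matches the plate.
- **Label direction:** the cap stripe was at about 11.6° and the plate at about 11° when I measured them just before lowering. The picture after release still shows the stripe pointing at the window.
- **Other jars:** the yellow-capped and white-capped jars read within about 5–6 mm of their first positions, roughly the networks' error. The arm did not go near either of them.

**What disagreed:**
- **First grasp missed:** the pads closed at the top of the cap, touching it with about 4.5 N. Both camera views put the pad tips about 26 mm higher than the reported TCP implied. I backed off, opened, went about 24 mm lower and gripped the cap properly.
- **Grip width:** while holding the cap, the jaws read about 50 mm, although the cap is listed as 52 mm.
- **Camera height:** the wrist camera's estimate of the cap's height was about 5 mm off.

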